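# Fish a leftover slot nut out of a stop rail with a hooked pick

## Task

A spring-ball nut was left trapped in the slot of the aluminium stop rail and must come out before the next stop can be fitted. Take the hooked pick from its rack, reach down into the narrow slot behind the nut, feeling gently for the bottom because the pick's shank may have been left at any length, and drag the nut out of the rail's open end so that it drops into the metal tray. Use only the pick on the nut, never force rail or nut, hang the pick back in its rack, and leave everything else where it is.

Things in the scene. Friction and masses are not known exactly. Their poses are not given: they have to be found in the camera images.
- stop_rail: Slotted aluminium rail 220 mm long, 45 wide, bolted down on two dark feet; profile from 20 to 65 mm above the table. Origin: mid length and width, on the table. x runs along it from the open end (-110 mm, over the tray) to the blind end (black cap; steel angle bracket, top 93 mm above the table, covers the slot from x = +84 mm; plug from +95 mm). The slot runs along y = 0.
- slot_mouth (a point): Middle of the slit at the rail's open end, level with the top face (65 mm above the table); axes as the rail's. The slot is T-shaped: a slit 10 mm wide between lips 5 mm thick, below them a cavity 22 mm wide and 12 mm high whose flat floor is 48 mm above the table.
- slot_nut: Yellow-plated slot nut 28 x 18 x 5 mm, dark hole on top. Origin: its centre; x along the slot, rear end 14 mm toward the blind end (+x). Wider than the slit. A spring ball under it presses it up against the lips (top 60, underside 55 mm above the table; ball 4 mm in radius), so it drags with about 2 to 4 N until out of the open end; then it drops 45 mm into the tray.
- tray: Shallow grey metal tray 173 x 258 mm, rim 15 mm high, loose, 0.45 kg, lying under the open end of the rail. Origin: centre of its underside; x along the 173 mm side.
- pick_grip (a point): Middle of the pick's blue square handle, 14 x 14 mm, 56 mm tall; faces look along its x and y, z up. The underside of the steel collar (26 mm across, 4 thick) below the handle is 32 mm under this point. The pick weighs 70 g and is loaded sideways at its foot: grip it firmly.
- pick: The hooked pick; origin on its axis at the collar's underside. Below: a sleeve 9 mm thick, 25 long, then a 5 mm shank; at its foot a beak 4 mm thick points along +x to 10 mm from the axis (passes the slit only turned along it). The shank telescopes stiffly (holds 60 N): the foot is 55 to 120 mm below the origin as last left; this is not measured and stays fixed.
- rack_seat (a point): Seat of the pick rack, a fixed dark fork on a post: middle of the notch, on top of the two tines, 157 mm above the table. The notch is 14 mm wide, open toward -x (tine tips 30 mm out turn up 3 mm) and ends 15 mm toward +x. The pick's collar hangs on the tines, sleeve in the notch; nothing of the rack rises above them.
- label_roll: White roll of labels, 68 mm across, 26 mm high, loose bystander. Origin: centre of its underside.
- red_bottle: Small red bottle with black cap, 27 mm across, 74 mm tall, standing loose, bystander. Origin: centre of its underside.
- counter: White hand tally counter with a ring, 46 x 67 x 22 mm, loose bystander. Origin: centre of its underside.
- carton_down: Pink and brown carton lying down, 117 x 34 x 34 mm, loose bystander. Origin: centre of its underside.

How it is judged:
By the outcome, as a careful person would: the job done as asked, in the order asked, and still so for the second after the job is handed in, with the robot touching nothing.
It also fails if it takes over 72 s, if anything falls off the work surface, if the arm or the gripper's body presses on something with over 40 N, if the wrist force passes 120 N, or if a joint passes its speed limit or range.

## Robot

A 6-joint arm with a two-finger parallel gripper is mounted at the origin on a cart in front of the work surface, level with it; the furniture and walls round the work are solid. World frame = base frame: x ahead of the robot, y to its left, z up, the work surface at z = 0. Lengths are in mm, angles in rad, forces in N, time in s.
With the tool pointing down it reaches from about 350 to 775 mm from the base axis. Payload 7.3 kg.
Tool frame: the origin (TCP) lies at the centre of the arm's flange, where the gripper is bolted on; the fingertips stand 178 mm ahead of it and the grasp point (between the pads) lies 159 mm ahead of it; z points along the fingers, y is the direction in which the jaws open and shut (so a half turn about z gives the same grasp; the last joint's range is limited). The gripper opens to 92 mm and grips with 3 to 60 N. Pads are 19 mm wide; open, the fingers measure 130 mm over their backs; the gripper's body (75 mm by 190 mm) begins 47 mm behind the grasp point.
Start: joints at [1.102, 0.342, 1.524, -0, 1.275, -0.146], TCP at [166.52, 497.894, 404.741] pointing down, gripper open.
Joint ranges: [-2.53, 2.53], [-0.77, 2.02], [0.04, 2.7], [-1, 4.14], [0.28, 2.66], [-3.11, 3.11]. Speed limits (rad/s): [2.57, 2.57, 3.14, 3.14, 3.14, 3.14].

## Interface

Orientations are given as [roll, pitch, yaw] about the fixed x, y, z axes, in that order (R = Rz(yaw) Ry(pitch) Rx(roll)).
In Python, from plant import get_obs, capture, close_job gives the robot as it stands. The module is installed in compiled form; this text tells all that it offers.
- The arm moves only by the shell command python3 -m pendant 'ROWS'. ROWS is JSON, a list of rows, each a list of 3 entries, a list of its own where there are three numbers: the shift along the tool's x, y, z in m, then the turn, a rotation vector about the tool's x, y, z in rad, then the finger opening in m, from 0 to 0.0918. In form: [[[tx, ty, tz], [wx, wy, wz], fingers], ...]. A call has 1 to 10 rows; each row is the pose to reach, as a shift and turn from the pose commanded when the call began, along the tool's axes at that moment; what a row does not reach only later rows make up. A row lasts 1/12 s, in which the tool goes at most 41.7 mm and 7.16 degrees, less where a joint would pass 70% of its speed; a pose out of reach is approached as far as the arm can. A call with a gripper value outside its range is refused whole. The fingers move at their own pace and stop on an object; the grip force is fixed at half the most. Time passes only in rows, so rows that repeat a pose let the fingers close. It gives the time, the measured TCP pose, the force and the opening at its end, in the units of the state.
- get_obs(): the state, without advancing time (a new reading comes with each control period).
- capture(name): name is "scene" or "side" or "wrist"; returns a dict with "color" (420x560x3 uint8, red, green, blue), "mtx" (3x3 intrinsics, pixels), "rvec" (rotation vector, rad) and "tvec" (3), from world to camera coordinates, as OpenCV has them. Camera axes: x right, y down, z forward; pixel columns grow to the right and rows downward; lengths in mm; the calibration is good to about 2 mm. A picture is of the moment at which its call begins. There is no depth.
- close_job(): hands the job in, once; it reports no verdict.
The state is a dict: "time": time; "joint_positions": joint angles; "dq": joint speeds; "tau": joint torques, N m; "tool_pos": TCP position; "tcp_rot": TCP orientation; "contact_force": force on the tool from outside, world axes, zero at the start; "moment": the same for the moment, N m; "grip_width": finger opening in mm.
Only numpy, scipy, OpenCV 4.12 (cv2) and the standard library are available. Lean on these libraries where they do the work, as an engineer would, in place of code of your own. Each camera call takes 0.05 s, during which the arm holds its last target. There are 200 camera calls.

## Working session

There is one attempt and no reset: what is moved stays moved. The work goes in short steps, Python scripts to look and compute and a shell command to move; the robot and the scene stay as the last step left them, time stands still between calls to the robot, and variables do not carry over. Pictures are saved under pics/ and viewed, about 8 in all and at most 12, crops included, and the job is handed in when it is done.

```bash
mkdir -p pics; python3 - <<'E'
from plant import *
import cv2
print(get_obs())
for n in ("scene","side","wrist"):
    c=capture(n); cv2.imwrite(f"pics/{n}0.png",c["color"][:,:,::-1])
    R=cv2.Rodrigues(c["rvec"])[0]; print(n,c["mtx"].tolist(),(-R.T@c["tvec"].ravel()).round(),R[2].round(2))
E
python3 -c "
import cv2,numpy as np
a=cv2.imread('pics/scene0.png');cv2.imwrite('pics/s0.png',cv2.resize(a,(784,588)))
a=cv2.imread('pics/side0.png');cv2.imwrite('pics/d0.png',cv2.resize(a,(784,588)))"
```

```text
{'time': 0.0, 'joint_positions': array([ 1.10198916e+00,  3.42731962e-01,  1.52504391e+00,  1.57017168e-06,
        1.27543931e+00, -1.46022094e-01]), 'dq': array([ 5.81412039e-04, -4.13959645e-04,  9.19173396e-04, -1.44690506e-05,
       -1.26659846e-03,  1.21232577e-03]), 'tau': array([ 3.38709706e-04, -4.31247282e+01, -2.44213307e+01,  7.18036084e-02,
        5.60969696e-02, -1.34590896e-04]), 'tool_pos': array([166.45721844, 497.75746398, 404.03057564]), 'tcp_rot': array([-3.13998761e+00, -2.37568800e-04,  2.81880694e+00]), 'contact_force': array([ 0.0052898 , -1.07879958, -0.26197527]), 'moment': array([0.01202449, 0.00208597, 0.00020107]), 'grip_width': 91.77740100329171}
scene [[520.2948833434784, 0.0, 290.8088577053106], [0.0, 520.2948833434784, 210.0635679849603], [0.0, 0.0, 1.0]] [-356. -771.  917.] [ 0.64  0.53 -0.56]
side [[418.4120345804211, 0.0, 277.3992628052979], [0.0, 418.4120345804211, 207.68938647121436], [0.0, 0.0, 1.0]] [ 204. -978.  692.] [ 0.29  0.82 -0.49]
wrist [[290.3703753760064, 0.0, 280.7894548627108], [0.0, 290.3703753760064, 215.86840109897392], [0.0, 0.0, 1.0]] [ 92. 522. 384.] [ 0.27 -0.09 -0.96]
```

View pics/s0.png

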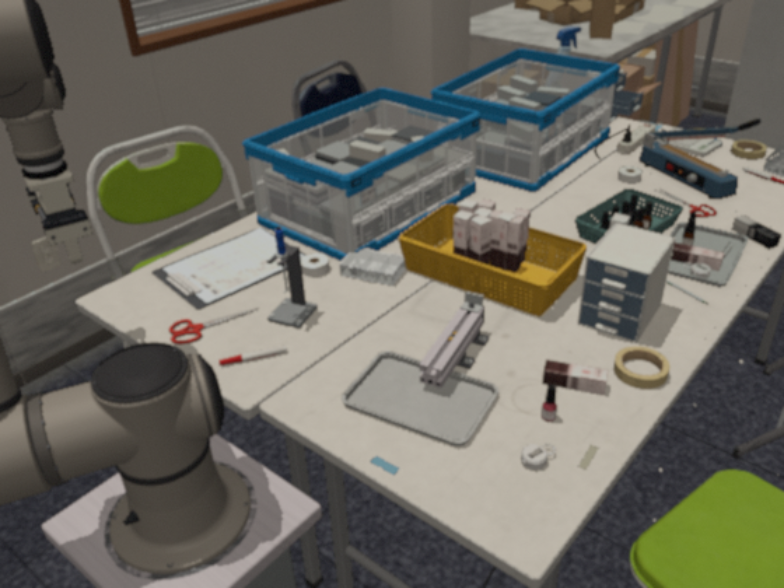

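View pics/d0.png

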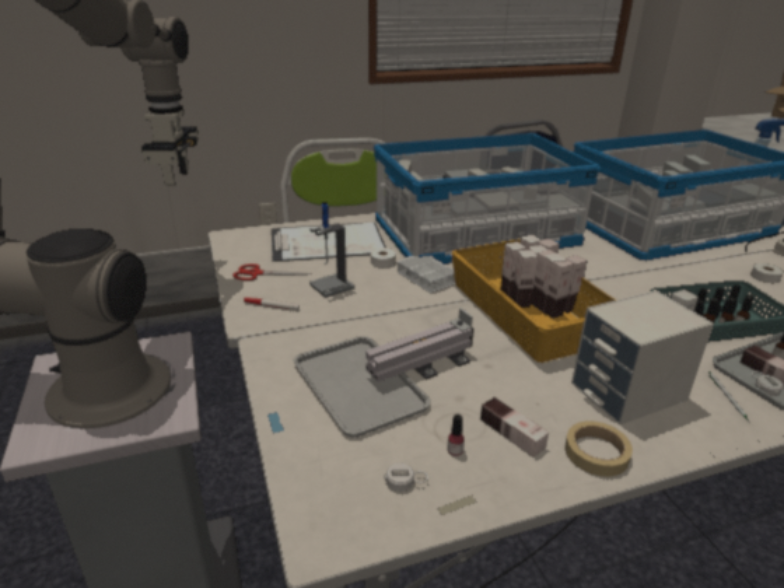

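The scene view shows the pick (blue handle, about (280,240)), the rack post and the rail (open end about (432,378), bracket about (473,300)). In the side view the pick is at about (325,215), the rail open end at about (370,365) and the bracket at about (465,320).

```bash
cat > h.py <<'E'
import numpy as np, cv2
from plant import get_obs, capture, close_job
def cam(c):
    R=cv2.Rodrigues(np.array(c["rvec"],float))[0]; t=np.array(c["tvec"],float).ravel()
    return np.array(c["mtx"]),R,t
def ray(c,p):
    K,R,t=cam(c); q=cv2.undistortPoints(np.array([[p]],float),K,None)[0,0]
    d=R.T@np.array([*q,1]); return -R.T@t,d/np.linalg.norm(d)
def onz(c,p,z):
    o,d=ray(c,p); return o+d*(z-o[2])/d[2]
def tri(c1,p1,c2,p2):
    a,u=ray(c1,p1); b,v=ray(c2,p2)
    s=np.linalg.lstsq(np.c_[u,-v],b-a,rcond=None)[0]
    P,Q=a+u*s[0],b+v*s[1]; return (P+Q)/2,np.linalg.norm(P-Q)
def proj(c,P):
    K,R,t=cam(c); return cv2.projectPoints(np.array([P],float),R,t,K,None)[0].ravel()
def blue(c):
    h=cv2.cvtColor(c["color"],cv2.COLOR_RGB2HSV)
    return cv2.inRange(h,(105,110,40),(130,255,255))
E
python3 - <<'E'
from h import *
s,d=capture("scene"),capture("side")
def blob(c,x0,x1,y0,y1):
    m=blue(c); k=np.zeros_like(m); k[y0:y1,x0:x1]=m[y0:y1,x0:x1]
    y,x=np.nonzero(k); print(len(x),x.mean(),y.mean(),x.min(),x.max(),y.min(),y.max()); return x.mean(),y.mean()
ps,pd=blob(s,190,215,155,190),blob(d,222,245,135,175)
print("grip",tri(s,ps,d,pd))
def crop(c,x0,y0,w,h,S): return cv2.resize(c["color"][y0:y0+h,x0:x0+w],(w*S,h*S),interpolation=cv2.INTER_CUBIC)
A=crop(s,290,200,78,75,5); B=crop(d,255,215,78,75,5); 
C=crop(s,185,160,52,40,7)[:220,:390]; D=crop(d,215,140,52,40,7)[:220,:390]
M=np.vstack([np.hstack([A,B])[:,:780],np.hstack([crop(s,185,160,78,44,5),crop(d,215,142,78,44,5)])])
cv2.imwrite("pics/m1.png",M[:,:,::-1]); print(M.shape)
E
```

```text
77 199.8961038961039 171.5064935064935 196 203 163 180
47 231.89361702127658 152.87234042553192 230 233 146 161
grip (array([478.42509025, 259.45966067, 188.85074442]), np.float64(0.350246739897426))
(595, 780, 3)
```

View pics/m1.png

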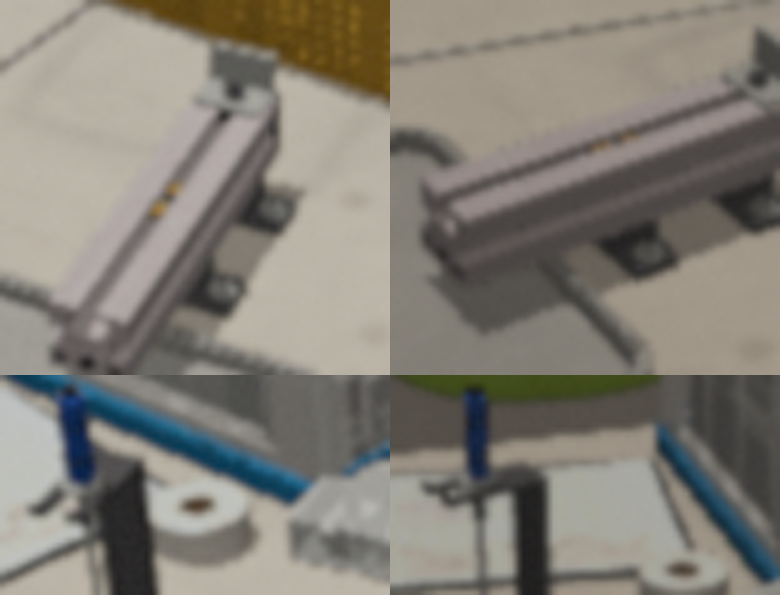

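The mosaic shows the slot in both views. In the scene crop it runs from the open end (87,315) to the bracket (222,118), with the yellow nut ends at (160,210) and (175,188). The rack tines point left and down, away from the post.

```bash
python3 - <<'E'
from h import *
s,d=capture("scene"),capture("side")
S=lambda x,y:(290+x/5-.4,200+y/5-.4); D=lambda x,y:(255+(x-390)/5-.4,215+y/5-.4)
for n,a,b in(("open",(87,315),(440,202)),("bracket",(222,118),(738,92)),("nut",(167,199),(614,141))):
    z=60 if n=="nut" else 65
    print(n,onz(s,S(*a),z).round(1),onz(d,D(*b),z).round(1))
S=lambda x,y:(185+x/5-.4,160+(y-375)/5-.4); D=lambda x,y:(215+(x-390)/5-.4,142+(y-375)/5-.4)
for n,a,b in(("tips",(40,505),(432,487)),("post",(120,465),(525,472))):
    print(n,onz(s,S(*a),157).round(1),onz(d,D(*b),157).round(1))
w=capture("wrist"); K,R,t=cam(w); o=get_obs()
from scipy.spatial.transform import Rotation as Ro
T=Ro.from_euler('xyz',o["tcp_rot"]).as_matrix()
print("tool axes",T.round(3).tolist()); print("cam in tool",(T.T@(-R.T@t-o["tool_pos"])).round(1),(T.T@R.T).round(3).tolist())
print("grip pix", proj(w,(478,259,189)))
E
```

```text
open [ 460.3 -139.1   65. ] [ 463.4 -141.7   65. ]
bracket [645.  -93.6  65. ] [652.3 -92.4  65. ]
nut [ 570.  -109.8   60. ] [ 571.6 -109.9   60. ]
tips [446.  260.4 157. ] [446.4 253.  157. ]
post [505.2 256.8 157. ] [509.7 259.6 157. ]
tool axes [[-0.948, 0.317, -0.0], [0.317, 0.948, -0.0], [0.0, -0.0, -1.0]]
cam in tool [78.7 -0.6 19.8] [[0.001, -0.957, -0.289], [1.0, 0.0, 0.001], [-0.001, -0.289, 0.957]]
grip pix [164.04674985 558.43762829]
```

```bash
python3 -m pendant '[[[-0.298,-0.152,0],[0,0,-0.32],0.0918],[[-0.298,-0.152,0],[0,0,-0.32],0.0918],[[-0.298,-0.152,0],[0,0,-0.32],0.0918],[[-0.298,-0.152,0],[0,0,-0.32],0.0918],[[-0.298,-0.152,0],[0,0,-0.32],0.0918],[[-0.298,-0.152,0],[0,0,-0.32],0.0918],[[-0.298,-0.152,0],[0,0,-0.32],0.0918],[[-0.298,-0.152,0],[0,0,-0.32],0.0918],[[-0.298,-0.152,0],[0,0,-0.32],0.0918],[[-0.298,-0.152,0],[0,0,-0.32],0.0918]]'
python3 - <<'E'
from h import *
w=capture("wrist"); print(proj(w,(478,259,189)),proj(w,(478,259,70)))
cv2.imwrite("pics/w1.png",cv2.resize(w["color"],(784,588),interpolation=cv2.INTER_CUBIC)[:,:,::-1]); print(get_obs()["tool_pos"],get_obs()["tcp_rot"])
E
```

```text
time: 1.23
tool_pos: [402.7, 257.3, 404.6]
tcp_rot: [-3.141, 0.0, 3.134]
contact_force: [-0.7, 0.6, 0.3]
grip_width: 92.2
[283.79065521 329.6189543 ] [282.7508931  263.29451461]
[401.45426572 258.51783822 404.59898538] [ 3.14127721e+00 -4.92119944e-04  3.13568880e+00]
```

View pics/w1.png

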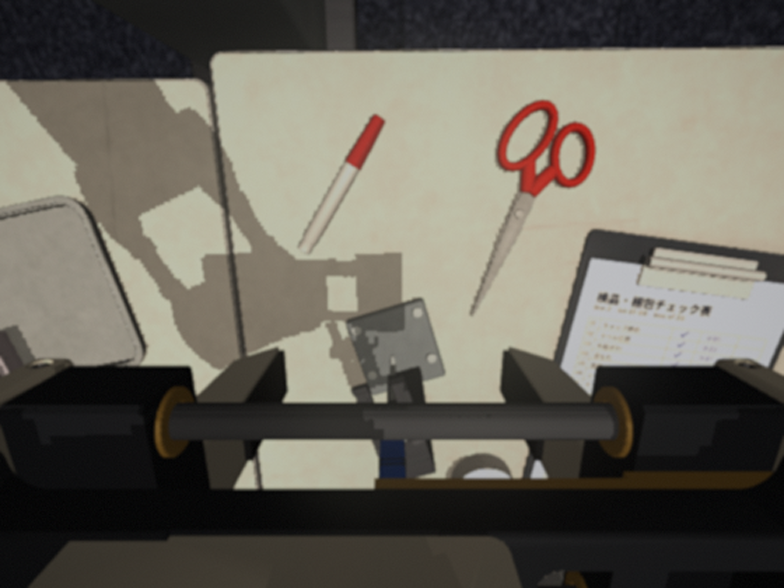

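The wrist view shows the rack's base plate, turned roughly 0.3 rad, and the foot of the pick near (392,362), just above the crossbar. I need an enlarged crop of this.

```bash
python3 - <<'E'
from h import *
w=capture("wrist"); c=w["color"][205:350,230:330]
c=cv2.convertScaleAbs(c,alpha=1.8,beta=15)
cv2.imwrite("pics/w2.png",cv2.resize(c,(414,600),interpolation=cv2.INTER_CUBIC)[:,:,::-1])
E
```

```text
(no output)
```

View pics/w2.png

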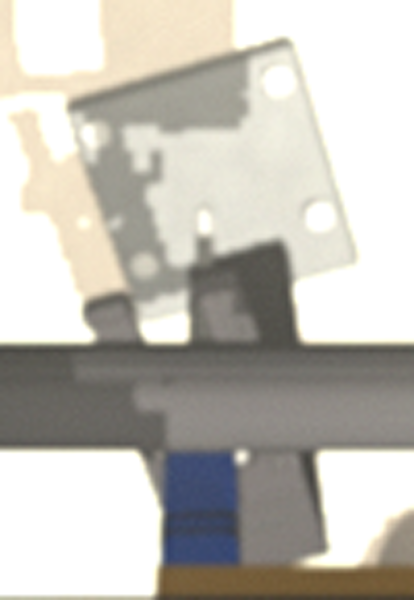

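The crop shows the handle's face square to the camera, so the pick's yaw is about 0 (mod 90°). The tines are turned about 0.3 rad, and the shank foot is near (203,215). The beak's direction isn't clear, so I'll check it once the pick is held.

```bash
python3 - <<'E'
from h import *
w,s,d=capture("wrist"),capture("scene"),capture("side")
m=blue(w); m[:,:240]=0;m[:,320:]=0;m[:300]=0
for r in range(306,346,4):
    x=np.nonzero(m[r])[0]; 
    if len(x): print(r,x.min(),x.max(),end=" ; ")
x=np.nonzero(m)[1].mean(); o,dr=ray(w,(x,330)); print("\nplane y at x=478:",(o+dr*(478-o[0])/dr[0]))
print("proj",proj(w,(478,259,189)),get_obs()["tool_pos"])
b=onz(s,(245,180),0);print("bin corner",b); 
for z in(120,150,180,210): print(z,proj(s,(b[0],b[1],z)))
W=lambda x,y:(230+x/4.14-.4,205+y/4.14-.4)
for n,p in(("tipR",(108,303)),("tipL",(240,262))): print(n,onz(w,W(*p),158))
P=[onz(w,W(*p),5) for p in((70,103),(288,40),(356,258))];print("plate",np.round(P,1).tolist())
E
```

```text
318 270 284 ; 322 270 284 ; 326 269 284 ; 338 269 285 ; 
plane y at x=478: [478.         255.84900112 186.39140907]
proj [280.69144895 332.14917131] [399.9057242  260.31279746 404.7564344 ]
bin corner [748.08620885 354.54853967   0.        ]
120 [242.46008797 149.14354981]
150 [241.79452532 141.05787571]
180 [241.11601481 132.81490296]
210 [240.42417491 124.40999635]
tipR [446.33906168 237.32811413 158.        ]
tipL [436.91541372 265.10186975 158.        ]
plate [[455.6, 211.9, 5.0], [433.9, 284.5, 5.0], [513.2, 309.4, 5.0]]
```

```bash
python3 -m pendant '[[[-0.078,-0.003,-0.02],[0,0,1.25],0.0918],[[-0.078,-0.003,-0.02],[0,0,1.25],0.0918],[[-0.078,-0.003,-0.02],[0,0,1.25],0.0918],[[-0.078,-0.003,-0.02],[0,0,1.25],0.0918],[[-0.078,-0.003,-0.02],[0,0,1.25],0.0918],[[-0.078,-0.003,-0.02],[0,0,1.25],0.0918],[[-0.078,-0.003,-0.02],[0,0,1.25],0.0918],[[-0.078,-0.003,-0.02],[0,0,1.25],0.0918],[[-0.078,-0.003,-0.02],[0,0,1.25],0.0918],[[-0.078,-0.003,-0.02],[0,0,1.25],0.0918]]'
python3 -m pendant '[[[0,0,0],[0,0,0.318],0.0918],[[0,0,0],[0,0,0.318],0.0918],[[0,0,0],[0,0,0.318],0.0918],[[0,0,0],[0,0,0.318],0.0918]]'
python3 - <<'E'
from h import *
w,s,d=capture("wrist"),capture("scene"),capture("side"); o=get_obs(); print(o["tool_pos"],o["tcp_rot"])
print(proj(w,(478,257.5,217)))
for c in(w,):
  m=blue(c); y,x=np.nonzero(m); print(len(x),x.min(),x.max(),y.min(),y.max())
def q(c,p): # yellow bin / blue bin
  return onz(c,p,0).round()
print("bin left",q(d,(275,161)),q(s,(186,168)))
cv2.imwrite("pics/w3.png",w["color"][:,:,::-1])
E
```

```text
time: 2.32
tool_pos: [477.9, 257.4, 424.8]
tcp_rot: [-3.142, -0.0, 1.885]
contact_force: [0.2, -0.1, 0.2]
grip_width: 91.9
time: 2.65
tool_pos: [478.0, 257.3, 424.8]
tcp_rot: [-3.141, -0.0, 1.571]
contact_force: [0.4, 0.3, 0.2]
grip_width: 91.7
[478.36675849 256.7671901  424.77689386] [-3.14158859e+00 -9.77182270e-05  1.57462142e+00]
[281.95517258 244.85844879]
342 268 506 8 254
bin left [735. 582.   0.] [682. 587.   0.]
```

```bash
python3 - <<'E'
from h import *
w=capture("wrist"); m=blue(w); n,l,st,ce=cv2.connectedComponentsWithStats(m)
for i in range(1,n):
    if st[i,4]>15: print(st[i],ce[i])
    
P=proj(w,(478,257.5,217)); print(P)
cv2.imwrite("pics/w3.png",cv2.resize(cv2.convertScaleAbs(w["color"][130:330,180:390],alpha=1.6),(630,600))[:,:,::-1])
E
```

```text
[484 167  21   2  22] [494.40909091 167.90909091]
[271 222  14   6  65] [277.47692308 224.23076923]
[267 232  20  22 211] [277.23222749 238.17061611]
[281.39530817 244.10044855]
```

View pics/w3.png

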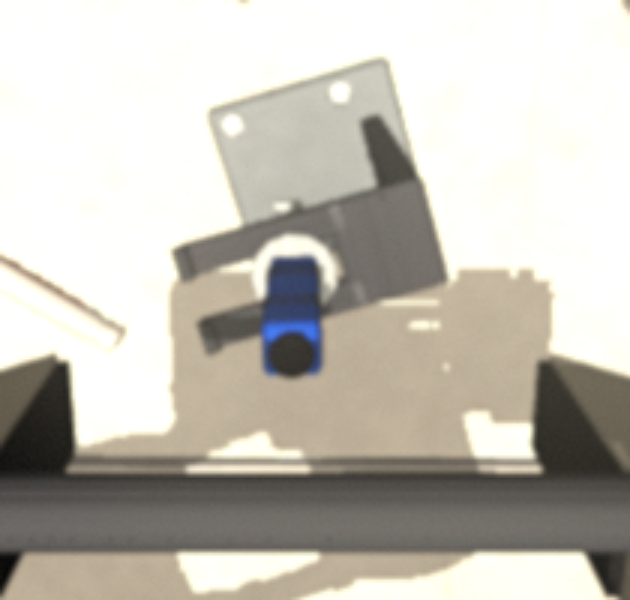

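The wrist view shows the handle top at crop (292,350), square to the axes. The beak shows beside the upper tine at (275–298,206) and points toward world -x. The rack yaw is about +0.3. Next I descend and grip low on the handle.

```bash
python3 -m pendant '[[[-0.001,-0.0025,0.03],[0,0,0],0.0918],[[-0.001,-0.0025,0.06],[0,0,0],0.0918],[[-0.001,-0.0025,0.083],[0,0,0],0.0918],[[-0.001,-0.0025,0.083],[0,0,0],0.0918],[[-0.001,-0.0025,0.083],[0,0,0],0.0],[[-0.001,-0.0025,0.083],[0,0,0],0.0],[[-0.001,-0.0025,0.083],[0,0,0],0.0],[[-0.001,-0.0025,0.083],[0,0,0],0.0],[[-0.001,-0.0025,0.083],[0,0,0],0.0],[[-0.001,-0.0025,0.083],[0,0,0],0.0]]'
python3 -m pendant '[[[0,0,0],[0,0,0],0],[[0,0,0],[0,0,0],0],[[0,0,0],[0,0,0],0],[[0,0,0],[0,0,0],0],[[0,0,0],[0,0,0],0],[[0,0,0],[0,0,0],0]]'
```

```text
time: 3.68
tool_pos: [476.5, 255.0, 342.5]
tcp_rot: [3.14, -0.001, 1.571]
contact_force: [0.8, -0.9, -0.3]
grip_width: 56.7
time: 4.18
tool_pos: [476.4, 255.0, 341.7]
tcp_rot: [-3.142, -0.0, 1.571]
contact_force: [-0.2, -0.1, -0.5]
grip_width: 16.4
```

```bash
python3 -m pendant '[[[0,0,0],[0,0,0],0],[[0,0,0],[0,0,0],0],[[0,0,0],[0,0,0],0]]'
python3 -m pendant '[[[0,0,-0.004],[0,0,0],0],[[0,0,-0.008],[0,0,0],0],[[0,0,-0.009],[0,0,0],0],[[0,0,-0.009],[0,0,0],0]]'
```

```text
time: 4.43
tool_pos: [476.4, 255.0, 341.7]
tcp_rot: [-3.142, -0.0, 1.571]
contact_force: [-0.1, 0.7, 0.4]
grip_width: 13.8
time: 4.77
tool_pos: [476.5, 255.1, 351.4]
tcp_rot: [3.14, -0.0, 1.571]
contact_force: [0.3, 0.6, -0.7]
grip_width: 14.0
```

```bash
python3 -m pendant '[[[-0.0059,-0.019,0],[0,0,0],0],[[-0.0118,-0.038,0],[0,0,0],0],[[-0.0178,-0.057,0],[0,0,0],0],[[-0.0237,-0.076,0],[0,0,0],0],[[-0.0237,-0.076,0],[0,0,0],0],[[-0.0237,-0.076,-0.03],[0,0,0],0],[[-0.0237,-0.076,-0.05],[0,0,0],0],[[-0.0237,-0.076,-0.05],[0,0,0],0],[[-0.0237,-0.076,-0.05],[0,0,0],0]]'
python3 - <<'E'
from h import *
w=capture("wrist"); o=get_obs(); T=o["tool_pos"]; print(T)
for L in (55,90,120): print(L,proj(w,T+[0,0,-159-25-L]))
cv2.imwrite("pics/w4.png",cv2.resize(cv2.convertScaleAbs(w["color"][130:330,180:390],alpha=1.6),(630,600),interpolation=cv2.INTER_CUBIC)[:,:,::-1])
E
```

```text
time: 5.52
tool_pos: [400.8, 231.4, 401.5]
tcp_rot: [3.139, -0.001, 1.571]
contact_force: [-0.2, -0.9, -1.1]
grip_width: 13.9
[400.47673468 231.2915407  400.47884767]
55 [280.52949928 230.06353602]
90 [280.41170226 217.39704547]
120 [280.33199874 208.82667628]
```

View pics/w4.png

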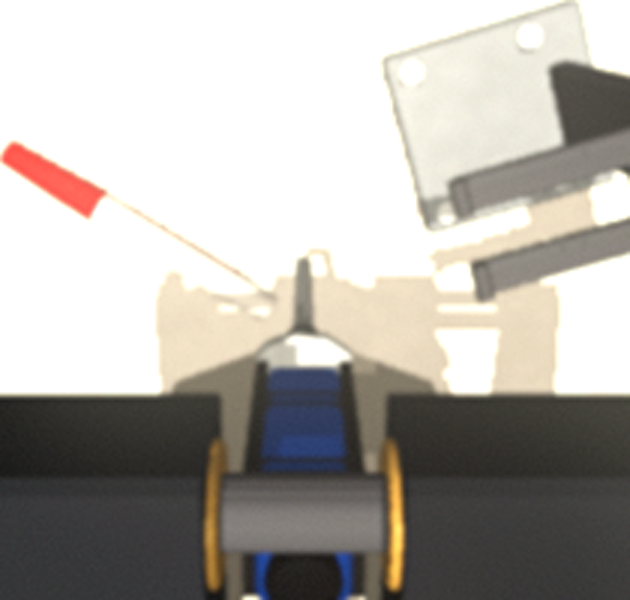

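The foot shows at crop (303,260), so the shank is about 90 mm long. The beak is lost in the overexposed background, so I'll take a closer, unstretched crop.

```bash
python3 - <<'E'
from h import *
w=capture("wrist"); c=w["color"][195:250,255:315]; c=cv2.resize(c,(600,550),interpolation=cv2.INTER_CUBIC)
cv2.imwrite("pics/w5.png",c[:,:,::-1])
E
```

```text
(no output)
```

View pics/w5.png

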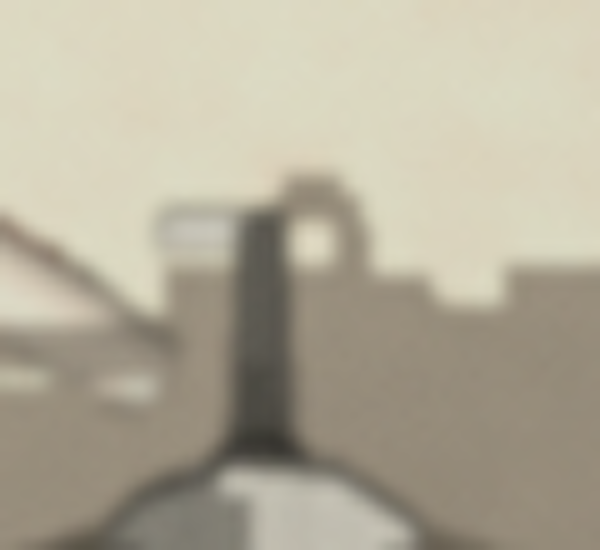

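The beak is clear, reaching left of the shank at (160–235,210–245), which is world -x. The foot is about 87 mm below the collar. I'll carry the pick over the slot behind the nut and give it a half turn so that the beak faces the blind end.

```bash
python3 -m pendant '[[[-0.335,0.207,0],[0,0,1.25],0],[[-0.335,0.207,0],[0,0,1.25],0],[[-0.335,0.207,0],[0,0,1.25],0],[[-0.335,0.207,0],[0,0,1.25],0],[[-0.335,0.207,0],[0,0,1.25],0],[[-0.335,0.207,0],[0,0,1.25],0],[[-0.335,0.207,0],[0,0,1.25],0],[[-0.335,0.207,0],[0,0,1.25],0],[[-0.335,0.207,0],[0,0,1.25],0],[[-0.335,0.207,0],[0,0,1.25],0]]'
python3 -m pendant '[[[0,0,0],[0,0,1.25],0],[[0,0,0],[0,0,1.25],0],[[0,0,0],[0,0,1.25],0],[[0,0,0],[0,0,1.25],0],[[0,0,0],[0,0,1.25],0],[[0,0,0],[0,0,1.25],0],[[0,0,0],[0,0,1.25],0],[[0,0,0],[0,0,1.25],0],[[0,0,0],[0,0,1.25],0],[[0,0,0],[0,0,1.25],0]]'
python3 -m pendant '[[[0,0,0],[0,0,0.393],0],[[0,0,0],[0,0,0.393],0],[[0,0,0],[0,0,0.393],0],[[0,0,0],[0,0,0.393],0],[[0,0,0],[0,0,0.393],0]]'
python3 - <<'E'
from h import *
w=capture("wrist"); o=get_obs(); T=o["tool_pos"]; print(T,o["tcp_rot"])
print("foot",proj(w,T+[0,0,-271]),"below at 65",proj(w,[T[0],T[1],65]))
u=np.array([np.cos(.249),np.sin(.249)]);
for x in(0,40,84): print(x,proj(w,[*(np.array([462,-140.4])+u*(110+x)),65]))
cv2.imwrite("pics/w6.png",cv2.resize(w["color"][20:300,120:460],(728,600),interpolation=cv2.INTER_CUBIC)[:,:,::-1])
E
```

```text
time: 6.45
tool_pos: [609.0, -108.2, 398.2]
tcp_rot: [-3.142, 0.002, 0.311]
contact_force: [-0.0, 0.3, -1.2]
grip_width: 13.8
time: 7.28
tool_pos: [607.4, -103.8, 398.7]
tcp_rot: [3.14, 0.003, -0.935]
contact_force: [-0.4, -0.2, -0.6]
grip_width: 13.9
time: 7.7
tool_pos: [607.4, -103.8, 399.3]
tcp_rot: [3.14, 0.001, -1.32]
contact_force: [-0.4, -0.3, -1.2]
grip_width: 13.8
[ 607.42574067 -103.75006562  399.56728187] [ 3.14005786e+00  1.10147975e-03 -1.31882656e+00]
foot [279.31893187 218.01098138] below at 65 [279.56142873 201.10792057]
0 [315.42082794 201.46539302]
40 [279.53644162 201.38550119]
84 [240.05052588 201.29759104]
```

View pics/w6.png

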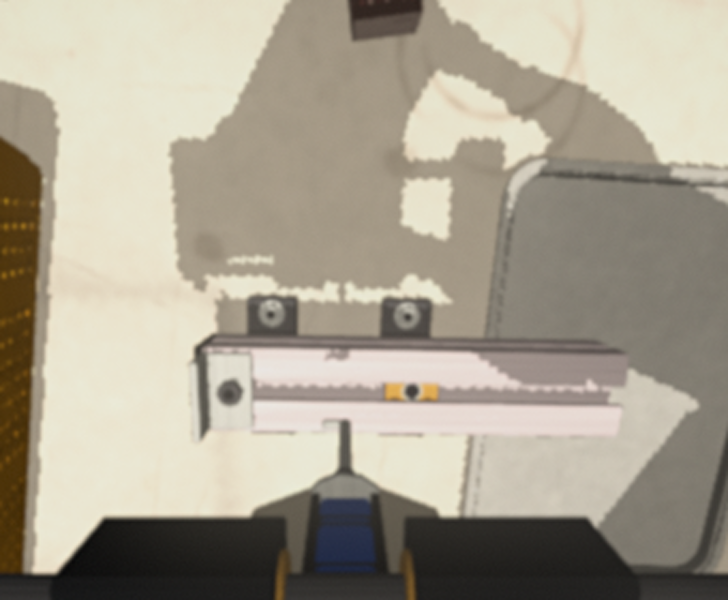

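The wrist view shows the slot running across at about row 395, the nut at (411,392) and the bracket at the left. The foot is at (343,422) with the beak pointing left, toward the blind end. Next I fit the slit line.

```bash
cat > slit.py <<'E'
from h import *
def run(cols,r0,r1,foot=271):
    w=capture("wrist"); o=get_obs(); T=o["tool_pos"]; yaw=o["tcp_rot"][2]
    g=cv2.GaussianBlur(w["color"].astype(np.float32).mean(2),(3,1),0); pts=[]
    for c in cols:
        d=np.diff(g[r0:r1,c]); a=int(np.argmin(d)); b=a+1+int(np.argmax(d[a+1:]))
        pts.append((c,r0+a+.5,r0+b+.5))
    pts=np.array(pts); print(pts[::3].tolist())
    P=np.array([(onz(w,(c,a),65)+onz(w,(c,b),65))/2 for c,a,b in pts])[:,:2]
    vx,vy,x0,y0=cv2.fitLine(P.astype(np.float32),cv2.DIST_HUBER,0,.01,.01).ravel()
    if vx<0: vx,vy=-vx,-vy
    n=np.array([-vy,vx]); print("yaw",np.arctan2(vy,vx),"resid",np.std((P-[x0,y0])@n),"T",T.round(1),yaw, "lateral offset of slit from tcp",n@([x0,y0]-T[:2]))
    print("world at 65 below tcp",proj(w,[T[0],T[1],65]),"foot",proj(w,T+[0,0,-foot]))
    return w,T,np.array([vx,vy])
E
python3 - <<'E'
from slit import *
w,T,u=run(list(range(242,296,3)),193,213)
W=lambda x,y:(120+x/2.141-.4,20+y/2.143-.4)
for n,p,z in(("nutL",(386,392),60),("nutR",(438,392),60),("open",(623,397),65),("brk",(253,395),65)): print(n,u@(onz(w,W(*p),z)-[*T[:2],0])[:2])
E
```

```text
[[242.0, 199.5, 206.5], [251.0, 199.5, 206.5], [260.0, 199.5, 206.5], [269.0, 200.5, 206.5], [278.0, 200.5, 206.5], [287.0, 199.5, 207.5]]
yaw 0.2330549 resid 0.23741412262820516 T [ 607.4 -103.7  399.9] -1.3189283837242791 lateral offset of slit from tcp 2.794454236588514
world at 65 below tcp [279.68337028 201.13079038] foot [279.43712633 218.1005769 ]
nutL -22.957589598752065
nutR -50.510578074637124
open -146.61415234085615
brk 46.81096893443582
```

```bash
python3 -m pendant '[[[-0.0028,0,0.02],[0,0,0.01],0],[[-0.0028,0,0.035],[0,0,0.01],0],[[-0.0028,0,0.047],[0,0,0.01],0],[[-0.0028,0,0.047],[0,0,0.01],0],[[-0.0028,0,0.047],[0,0,0.01],0]]'
python3 - <<'E'
from slit import *
w,T,u=run(list(range(235,268,3)),188,216)
cv2.imwrite("pics/w7.png",cv2.resize(w["color"][170:245,230:330],(800,600),interpolation=cv2.INTER_CUBIC)[:,:,::-1])
E
```

```text
time: 8.22
tool_pos: [606.7, -101.0, 353.2]
tcp_rot: [3.14, 0.001, -1.331]
contact_force: [-0.3, -0.1, 0.1]
grip_width: 13.9
[[235.0, 207.5, 211.5], [244.0, 208.5, 211.5], [253.0, 208.5, 211.5], [262.0, 207.5, 211.5]]
yaw 0.2390198 resid 0.39139553675335226 T [ 606.9 -101.1  354.1] -1.330965739910459 lateral offset of slit from tcp -3.0865619881768294
world at 65 below tcp [279.40741621 212.64310103] foot [279.31398748 218.22267987]
```

View pics/w7.png

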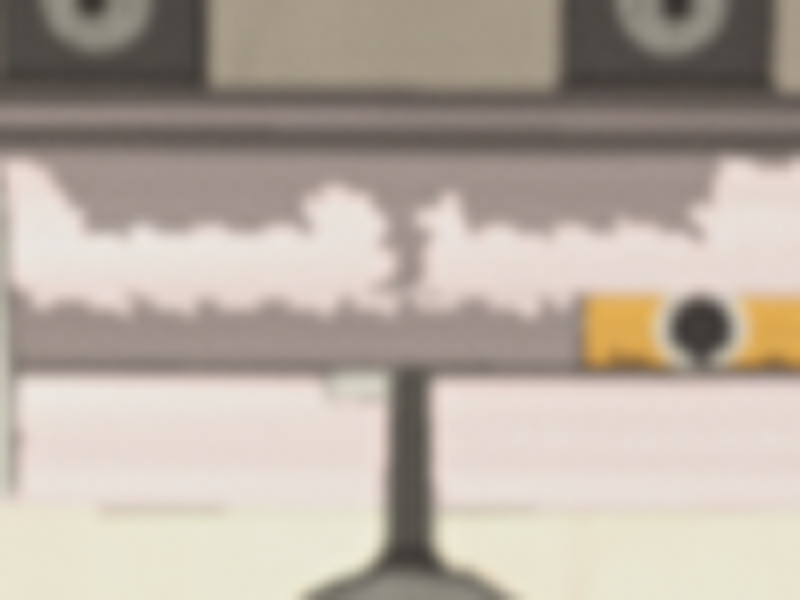

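The slit spans about rows 296–378 in this crop, so its centre is at row 337. That puts the TCP line about 0.9 mm too far toward +y. Next I check the pick's sideways offset in the jaws from the collar rim.

```bash
python3 - <<'E'
from h import *
from scipy.spatial.transform import Rotation as Ro
w=capture("wrist"); o=get_obs(); T=o["tool_pos"]; A=Ro.from_euler('xyz',o["tcp_rot"]).as_matrix()
print("shank edges per row",[(r,np.round(w["color"][r,272:292].mean(1)).astype(int).tolist()) for r in (218,225,232)])
for e in(-3,0,3):
  pr=[proj(w,T+A@[e+13*np.cos(a),13*np.sin(a),z]) for z in(180.5,184.5) for a in np.linspace(-1,1,41)]
  print(e,"rim top row",min(p[1] for p in pr))
  print("  shank-bottom edge row L85,90:",[proj(w,T+A@[e+2.5,0,184.5+L])[1].round(1) for L in(80,85,90,95)])
g=w["color"].mean(2); print("col 276",g[228:250,276].round().tolist()); print("col 284",g[228:250,285].round().tolist()); print("col281",g[208:246,280].round().tolist())
E
```

```text
shank edges per row [(218, [204, 207, 205, 205, 208, 200, 161, 111, 86, 83, 92, 132, 183, 207, 211, 211, 210, 210, 209, 210]), (225, [221, 221, 222, 222, 223, 212, 163, 105, 83, 82, 87, 129, 193, 220, 222, 221, 220, 221, 221, 220]), (232, [223, 221, 219, 220, 217, 193, 142, 95, 82, 83, 83, 113, 170, 208, 219, 221, 222, 223, 223, 222])]
-3 rim top row 244.68612643498926
  shank-bottom edge row L85,90: [np.float64(221.0), np.float64(219.3), np.float64(217.7), np.float64(216.1)]
0 rim top row 240.08803424168937
  shank-bottom edge row L85,90: [np.float64(217.7), np.float64(216.1), np.float64(214.5), np.float64(213.0)]
3 rim top row 235.44448947761742
  shank-bottom edge row L85,90: [np.float64(214.5), np.float64(212.9), np.float64(211.4), np.float64(209.9)]
col 276 [221.0, 222.0, 224.0, 224.0, 217.0, 205.0, 208.0, 222.0, 226.0, 224.0, 216.0, 193.0, 152.0, 117.0, 114.0, 130.0, 139.0, 137.0, 136.0, 136.0, 137.0, 136.0]
col 284 [219.0, 221.0, 218.0, 214.0, 208.0, 200.0, 202.0, 211.0, 215.0, 213.0, 203.0, 179.0, 137.0, 107.0, 111.0, 127.0, 132.0, 134.0, 132.0, 132.0, 132.0, 131.0]
col281 [180.0, 166.0, 151.0, 146.0, 148.0, 150.0, 143.0, 121.0, 98.0, 87.0, 86.0, 85.0, 85.0, 84.0, 82.0, 84.0, 83.0, 83.0, 82.0, 84.0, 82.0, 82.0, 83.0, 83.0, 82.0, 83.0, 81.0, 83.0, 82.0, 77.0, 66.0, 65.0, 74.0, 98.0, 124.0, 136.0, 137.0, 136.0]
```

The collar rim gives an offset of about +0.6 mm and L of about 86 mm. The slit is +0.85 mm the same way, so the pick is aligned. Now I descend gently.

```bash
python3 -m pendant '[[[0,0,0.006],[0,0,0],0],[[0,0,0.012],[0,0,0],0],[[0,0,0.014],[0,0,0],0],[[0,0,0.016],[0,0,0],0],[[0,0,0.018],[0,0,0],0]]'
python3 -m pendant '[[[0,0,0.002],[0,0,0],0],[[0,0,0.004],[0,0,0],0],[[0,0,0.006],[0,0,0],0]]'
python3 -m pendant '[[[0,0,0.001],[0,0,0],0],[[0,0,0.002],[0,0,0],0],[[0,0,0.003],[0,0,0],0]]'
```

```text
time: 8.73
tool_pos: [606.7, -101.0, 335.5]
tcp_rot: [3.142, 0.0, -1.332]
contact_force: [0.0, 0.0, -1.4]
grip_width: 13.8
time: 8.98
tool_pos: [606.8, -101.0, 329.6]
tcp_rot: [-3.141, -0.0, -1.332]
contact_force: [0.6, 0.4, -0.9]
grip_width: 13.9
time: 9.23
tool_pos: [606.7, -101.0, 326.7]
tcp_rot: [-3.141, 0.0, -1.332]
contact_force: [-1.6, -0.5, -0.4]
grip_width: 14.1
```

```bash
python3 -m pendant '[[[0,0,0.001],[0,0,0],0],[[0,0,0.002],[0,0,0],0],[[0,0,0.003],[0,0,0],0]]'
python3 -m pendant '[[[0,0,0.001],[0,0,0],0],[[0,0,0.002],[0,0,0],0]]'
python3 -m pendant '[[[0,0,0.001],[0,0,0],0],[[0,0,0.001],[0,0,0],0]]'
```

```text
time: 9.48
tool_pos: [606.7, -101.0, 323.7]
tcp_rot: [-3.141, 0.0, -1.332]
contact_force: [-0.7, -0.8, -0.3]
grip_width: 14.0
time: 9.65
tool_pos: [606.7, -101.0, 321.6]
tcp_rot: [-3.141, 0.0, -1.332]
contact_force: [0.4, -0.0, 0.5]
grip_width: 14.0
time: 9.82
tool_pos: [606.7, -101.0, 321.5]
tcp_rot: [-3.141, -0.0, -1.332]
contact_force: [-1.2, 0.9, 4.1]
grip_width: 13.8
```

The floor is felt at TCP z = 321.5 with 4 N, giving L of about 89 mm. I raise the pick 1.5 mm and drag toward the open end, watching the forces.

```bash
python3 -m pendant '[[[0,0,-0.002],[0,0,0],0],[[0,0.004,-0.002],[0,0,0],0],[[0,0.008,-0.002],[0,0,0],0],[[0,0.012,-0.002],[0,0,0],0],[[0,0.016,-0.002],[0,0,0],0]]'
python3 -m pendant '[[[0,0.003,0],[0,0,0],0],[[0,0.006,0],[0,0,0],0],[[0,0.009,0],[0,0,0],0],[[0,0.012,0],[0,0,0],0]]'
python3 -m pendant '[[[0,0.003,0],[0,0,0],0],[[0,0.006,0],[0,0,0],0],[[0,0.009,0],[0,0,0],0],[[0,0.012,0],[0,0,0],0]]'
```

```text
time: 10.23
tool_pos: [590.6, -104.9, 322.5]
tcp_rot: [3.141, 0.0, -1.332]
contact_force: [0.1, -0.2, 0.2]
grip_width: 13.8
time: 10.57
tool_pos: [579.5, -107.6, 322.8]
tcp_rot: [-3.14, -0.0, -1.332]
contact_force: [3.5, 1.0, -1.4]
grip_width: 14.2
time: 10.9
tool_pos: [567.6, -110.5, 322.8]
tcp_rot: [-3.141, -0.0, -1.332]
contact_force: [2.1, -0.5, -0.7]
grip_width: 14.0
```

```bash
python3 -m pendant '[[[0,0.004,0],[0,0,0],0],[[0,0.008,0],[0,0,0],0],[[0,0.012,0],[0,0,0],0],[[0,0.016,0],[0,0,0],0],[[0,0.02,0],[0,0,0],0],[[0,0.024,0],[0,0,0],0],[[0,0.028,0],[0,0,0],0],[[0,0.032,0],[0,0,0],0]]'
python3 - <<'E'
from slit import *
w=capture("wrist"); o=get_obs(); print(o["contact_force"],proj(w,[*o["tool_pos"][:2],65]))
cv2.imwrite("pics/w8.png",cv2.resize(w["color"][160:250,200:360],(800,450),interpolation=cv2.INTER_CUBIC)[:,:,::-1])
E
```

```text
time: 11.57
tool_pos: [536.4, -118.1, 322.8]
tcp_rot: [-3.142, 0.0, -1.332]
contact_force: [2.0, 1.2, -1.3]
grip_width: 13.3
[-0.80016126 -0.83954836 -0.03717726] [280.60160446 222.8698877 ]
```

View pics/w8.png

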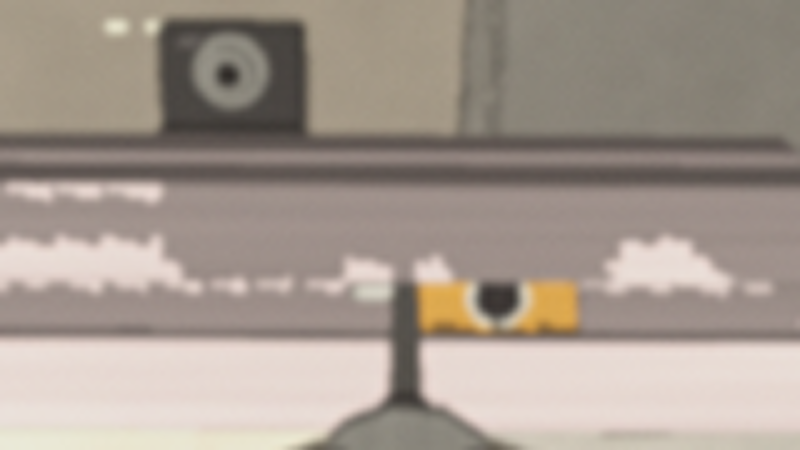

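The nut moves ahead of the shank, which stays clear within the slit. I carry on to the open end.

```bash
python3 -m pendant '[[[0,0.004,0],[0,0,0],0],[[0,0.008,0],[0,0,0],0],[[0,0.012,0],[0,0,0],0],[[0,0.016,0],[0,0,0],0],[[0,0.02,0],[0,0,0],0],[[0,0.024,0],[0,0,0],0],[[0,0.028,0],[0,0,0],0],[[0,0.032,0],[0,0,0],0],[[0,0.036,0],[0,0,0],0],[[0,0.04,0],[0,0,0],0]]'
python3 -m pendant '[[[0,0.003,0],[0,0,0],0],[[0,0.006,0],[0,0,0],0],[[0,0.009,0],[0,0,0],0],[[0,0.012,0],[0,0,0],0],[[0,0.015,0],[0,0,0],0],[[0,0.018,0],[0,0,0],0],[[0,0.021,0],[0,0,0],0],[[0,0.024,0],[0,0,0],0],[[0,0.027,0],[0,0,0],0],[[0,0.03,0],[0,0,0],0]]'
python3 -m pendant '[[[0,0.003,0],[0,0,0],0],[[0,0.006,0],[0,0,0],0],[[0,0.009,0],[0,0,0],0],[[0,0.012,0],[0,0,0],0],[[0,0.015,0],[0,0,0],0],[[0,0.018,0],[0,0,0],0],[[0,0.021,0],[0,0,0],0],[[0,0.024,0],[0,0,0],0],[[0,0.027,0],[0,0,0],0],[[0,0.03,0],[0,0,0],0]]'
python3 - <<'E'
from h import *
o=get_obs(); print(o["contact_force"],o["tool_pos"])
for n in("scene","side","wrist"):
    c=capture(n); h=cv2.cvtColor(c["color"],cv2.COLOR_RGB2HSV); m=cv2.inRange(h,(15,110,90),(32,255,255))
    k,l,st,ce=cv2.connectedComponentsWithStats(m)
    print(n,"expected rail open",proj(c,(462,-139,60)).round())
    for i in range(1,k):
        if st[i,4]>4 and st[i,4]<2000: print("  ",st[i],ce[i].round(1),onz(c,ce[i],5).round())
E
```

```text
time: 12.45
tool_pos: [497.5, -127.6, 322.7]
tcp_rot: [-3.141, 0.0, -1.332]
contact_force: [2.4, 0.4, -1.6]
grip_width: 14.2
time: 13.28
tool_pos: [468.3, -134.6, 322.6]
tcp_rot: [3.141, 0.0, -1.332]
contact_force: [0.4, 0.5, -0.4]
grip_width: 14.0
time: 14.12
tool_pos: [439.3, -141.7, 322.7]
tcp_rot: [-3.142, 0.0, -1.332]
contact_force: [-0.1, -0.3, -1.1]
grip_width: 14.1
[-0.11281989 -0.26379574 -1.1046664 ] [ 439.29832876 -141.6815737   322.70637383]
scene expected rail open [307. 264.]
   [476 104  37  18  57] [493.6 112.4] [1805. -116.    5.]
   [318 147   9  30 171] [321.2 160.8] [1012.  219.    5.]
   [287 213   5   6  16] [289.2 215.3] [666.  89.   5.]
   [299 285   8   6  26] [302.4 288. ] [ 430. -147.    5.]
side expected rail open [264. 256.]
   [364 171   4   2   5] [365.6 171.6] [1044.  361.    5.]
   [ 323  172  106   75 1577] [372.5 207.6] [918.  89.   5.]
   [416 199  21  16  25] [426.1 206. ] [1101.   44.    5.]
   [402 243   4   4   7] [402.9 244.7] [ 889. -136.    5.]
   [409 246   3   5   9] [410.2 247.9] [ 900. -156.    5.]
   [401 249  11   6  18] [404.6 252. ] [ 873. -169.    5.]
   [393 255   6   2   6] [395.5 255.5] [ 838. -176.    5.]
   [250 275  10   6  29] [254.8 277.8] [ 434. -150.    5.]
wrist expected rail open [254. 218.]
   [273 195  27  18 362] [285.7 203.1] [ 434. -145.    5.]
   [248 283   5  43 128] [250.  305.6] [445. -14.   5.]
   [310 283   4  43 137] [311.3 305.2] [375. -32.   5.]
```

All three views put the nut at about (433,-147) at tray-floor height, so it is in the tray. I raise the pick and take it back, undoing the half turn.

```bash
python3 -m pendant '[[[0,0,-0.02],[0,0,0],0],[[0,0,-0.05],[0,0,0],0],[[0,0,-0.078],[0,0,0],0],[[0,0,-0.078],[0,0,0],0]]'
python3 -m pendant '[[[-0.371,-0.051,0],[0,0,-1.25],0],[[-0.371,-0.051,0],[0,0,-1.25],0],[[-0.371,-0.051,0],[0,0,-1.25],0],[[-0.371,-0.051,0],[0,0,-1.25],0],[[-0.371,-0.051,0],[0,0,-1.25],0],[[-0.371,-0.051,0],[0,0,-1.25],0],[[-0.371,-0.051,0],[0,0,-1.25],0],[[-0.371,-0.051,0],[0,0,-1.25],0],[[-0.371,-0.051,0],[0,0,-1.25],0],[[-0.371,-0.051,0],[0,0,-1.25],0]]'
python3 -m pendant '[[[0,0,0],[0,0,-1.25],0],[[0,0,0],[0,0,-1.25],0],[[0,0,0],[0,0,-1.25],0],[[0,0,0],[0,0,-1.25],0],[[0,0,0],[0,0,-1.25],0],[[0,0,0],[0,0,-1.25],0],[[0,0,0],[0,0,-1.25],0],[[0,0,0],[0,0,-1.25],0],[[0,0,0],[0,0,-1.25],0],[[0,0,0],[0,0,-1.25],0]]'
python3 -m pendant '[[[0,0,0],[0,0,-0.403],0],[[0,0,0],[0,0,-0.403],0],[[0,0,0],[0,0,-0.403],0],[[0,0,0],[0,0,-0.403],0],[[0,0,0],[0,0,-0.403],0]]'
python3 - <<'E'
from h import *
w=capture("wrist"); o=get_obs(); T=o["tool_pos"]; print(T,o["tcp_rot"])
g=w["color"].mean(2); print([g[r,272:292].round().astype(int).tolist() for r in(222,234)]); print("rim c276",g[230:246,276].round().tolist())
E
```

```text
time: 14.6
tool_pos: [440.6, -142.0, 405.7]
tcp_rot: [-3.134, -0.006, -1.332]
contact_force: [1.7, -1.0, -0.4]
grip_width: 14.1
time: 15.43
tool_pos: [399.9, 236.7, 400.3]
tcp_rot: [-3.139, 0.0, -0.07]
contact_force: [-0.8, -0.8, -1.4]
grip_width: 13.8
time: 16.27
tool_pos: [401.4, 231.0, 400.2]
tcp_rot: [-3.141, 0.0, 1.174]
contact_force: [0.1, 0.1, -0.4]
grip_width: 13.9
time: 16.68
tool_pos: [401.4, 231.0, 400.2]
tcp_rot: [-3.141, 0.0, 1.572]
contact_force: [-0.4, 0.6, -0.7]
grip_width: 13.7
[401.42969413 230.9421112  400.31843893] [-3.14115926e+00  1.02663545e-04  1.56980364e+00]
[[169, 151, 147, 148, 150, 141, 117, 95, 88, 89, 88, 102, 130, 146, 149, 149, 147, 141, 138, 139], [138, 140, 139, 140, 137, 124, 96, 75, 73, 75, 76, 85, 109, 130, 136, 137, 138, 138, 137, 138]]
rim c276 [139.0, 138.0, 138.0, 138.0, 137.0, 136.0, 135.0, 133.0, 128.0, 114.0, 94.0, 84.0, 96.0, 113.0, 123.0, 125.0]
```

```bash
python3 -m pendant '[[[0,0,0.025],[0,0,0],0],[[0,0,0.0495],[0,0,0],0],[[0,0,0.0495],[0,0,0],0],[[0.006,0.0187,0.0495],[0,0,0],0],[[0.012,0.0375,0.0495],[0,0,0],0],[[0.018,0.056,0.0495],[0,0,0],0],[[0.021,0.066,0.0495],[0,0,0],0],[[0.024,0.075,0.0495],[0,0,0],0],[[0.024,0.075,0.0495],[0,0,0],0]]'
python3 -m pendant '[[[0,0,0.003],[0,0,0],0],[[0,0,0.006],[0,0,0],0],[[0,0,0.0085],[0,0,0],0],[[0,0,0.0085],[0,0,0],0]]'
```

```text
time: 17.48
tool_pos: [478.0, 255.3, 352.0]
tcp_rot: [3.14, -0.001, 1.57]
contact_force: [0.1, 0.2, -1.1]
grip_width: 13.7
time: 17.82
tool_pos: [475.8, 254.8, 342.2]
tcp_rot: [-3.14, 0.0, 1.571]
contact_force: [0.1, -0.4, -2.1]
grip_width: 13.9
```

```bash
python3 -m pendant '[[[0,0,0.0005],[0,0,0],0],[[0,0,0.001],[0,0,0],0],[[0,0,0.001],[0,0,0],0]]'
```

```text
time: 18.07
tool_pos: [476.3, 254.9, 341.8]
tcp_rot: [3.142, -0.0, 1.571]
contact_force: [0.1, -0.8, -0.9]
grip_width: 13.9
```

```bash
python3 -m pendant '[[[0,0,0],[0,0,0],0.02],[[0,0,0],[0,0,0],0.02],[[0,0,0],[0,0,0],0.06],[[0,0,0],[0,0,0],0.06],[[0,0,0],[0,0,0],0.06],[[0,0,0],[0,0,0],0.06],[[0,0,0],[0,0,0],0.06],[[0,0,0],[0,0,0],0.06]]'
python3 -m pendant '[[[0,0,-0.03],[0,0,0],0.06],[[0,0,-0.06],[0,0,0],0.06],[[0,0,-0.083],[0,0,0],0.06],[[0,0,-0.083],[0,0,0],0.06],[[0,0,-0.083],[0,0,0],0.06]]'
python3 - <<'E'
from h import *
s,d,w=capture("scene"),capture("side"),capture("wrist"); print(get_obs()["tool_pos"])
def blob(c,x0,x1,y0,y1):
    m=blue(c); k=np.zeros_like(m); k[y0:y1,x0:x1]=m[y0:y1,x0:x1]
    y,x=np.nonzero(k); print(len(x),x.min(),x.max(),y.min(),y.max()); return x.mean(),y.mean()
print("grip",tri(s,blob(s,190,215,155,190),d,blob(d,222,245,135,175)))
A=cv2.resize(cv2.convertScaleAbs(w["color"][130:330,180:390],alpha=1.4),(420,400)); B=cv2.resize(s["color"][150:340,220:400],(379,400))
cv2.imwrite("pics/w9.png",np.hstack([A,B])[:,:,::-1])
E
```

```text
time: 18.73
tool_pos: [476.5, 254.9, 341.7]
tcp_rot: [3.142, -0.0, 1.571]
contact_force: [0.2, 0.0, -0.8]
grip_width: 55.3
time: 19.15
tool_pos: [476.5, 254.9, 426.0]
tcp_rot: [3.139, -0.001, 1.571]
contact_force: [-0.5, -0.7, -0.5]
grip_width: 59.6
[476.21976894 254.81160402 423.43339649]
75 196 203 163 180
43 231 233 146 161
grip (array([479.10510952, 259.31865653, 188.81855201]), np.float64(0.44570418913683085))
```

View pics/w9.png

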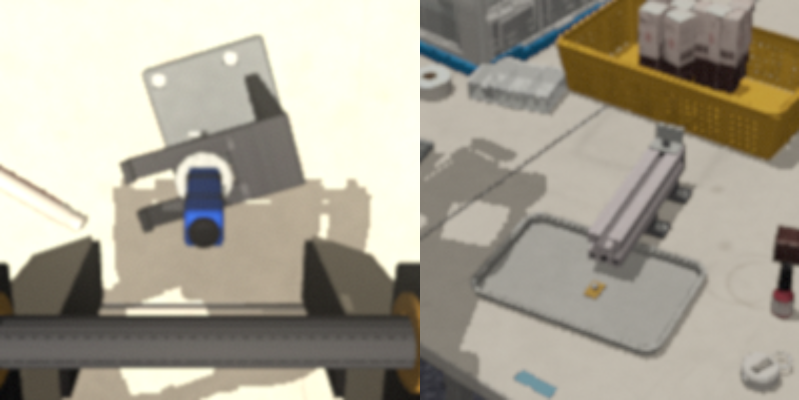

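The last view shows the pick hanging upright on the tines as before. The nut lies in the tray at (595,290), and the rail, bottle and counter are undisturbed. The gripper is clear of everything, so I hand in.

```bash
python3 -c "
from plant import *
print(get_obs()['contact_force']); print(close_job())"
```

```text
[ 0.01907379 -0.20005096 -1.07119435]
the job is handed in; nothing more can be done
None
```

The nut is out of the rail and lying in the tray, the pick is back on its rack, and I handed the job in at about 19 s of robot time. `close_job()` gave no verdict.

- **Finding the bottom:** I lowered the pick into the slot behind the nut until it touched the floor at about 4 N. The shank turned out to be about 89 mm long. I then raised it about 1 mm.
- **Dragging:** I had turned the beak toward the blind end, so the shank pushed the nut out of the open end. The force read about 2–3.5 N.
- **Nut:** All three cameras place it in the tray, at about (433, -147) mm.
- **Pick:** It hangs upright on the tines. The handle measured within 1 mm of where it started.
- **Surroundings:** In the last pictures the rail, tray, bottle and counter look undisturbed. I judged this by eye and did not measure them. The carton is only partly in view in that picture, and I did not check the label roll separately.
- **Gripper:** It ended open and clear above the rack, with no contact force beyond sensor noise.

One slit-line fit picked the wrong edge and gave a false -3 mm offset. I dropped it and read the alignment from the picture instead; the pick then entered the slot with no extra force. No other check failed.

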